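Set the bearing play of a model-car wheel

ROBOT

A 6-joint arm with a two-finger parallel gripper is mounted at the origin on the work surface. World frame = base frame: x ahead of the robot, y to its left, z up, the work surface at z = 0. Lengths are in m, angles in rad, forces in N, time in s.
With the tool pointing down it reaches from about 0.375 to 0.9 m from the base axis. Payload 3.1 kg.
Tool frame: the origin (TCP) lies on the centre line of the jaws, within the pads' length; the fingertips stand 17 mm ahead of it and the grasp point (between the pads) lies 2 mm behind it; y points along the fingers, z is the direction in which the jaws open and shut, and the axes are right-handed (so a half turn about y gives the same grasp; the last joint's range is limited). The gripper opens to 85 mm and grips with 20 to 120 N. Pads are 22 mm wide; open, the fingers measure 114 mm over their backs; the gripper's body (76 mm by 85 mm) begins 54 mm behind the grasp point. The pads swing forward as they close: fully open they stand 13 mm farther back than shut.
Start: joints at [1.071, 0.527, 1.433, -0, 1.181, -0.178], TCP at [0.198, 0.593, 0.248] pointing down, gripper open.
Joint ranges: [-3.08, 3.08], [-0.75, 2.2], [0.22, 2.44], [-1.43, 4.57], [0, 2.65], [-2.85, 2.85]. Speed limits (rad/s): [2.79, 2.79, 3.14, 3.14, 3.14, 3.14].

INTERFACE

Orientations are given as a unit quaternion [x, y, z, w].
In Python, from station import manip gives the robot as it stands.
- The arm moves only by the shell command python3 -m handwheel 'ROWS' [FORCE]. ROWS is JSON, one flat list of numbers, 7 for each row, row after row: the shift along the tool's x, y, z in cm, then the turn, a rotation vector about the tool's x, y, z in rad, then the finger opening in cm, from 0 to 8.54. A call has 1 to 10 rows; each row is the pose to reach, as a shift and turn from the pose commanded when the call began, along the tool's axes at that moment; what a row does not reach only later rows make up. A row lasts 1/12 s, in which the tool goes at most 41.7 mm and 7.16 degrees, less where a joint would pass 70% of its speed; a pose out of reach is approached as far as the arm can. A call with a gripper value outside its range is refused whole. The fingers move at their own pace and stop on an object; FORCE is the grip in N (left out, the last holds). Time passes only in rows, so rows that repeat a pose let the fingers close. It gives the time, the measured TCP pose, the force and the opening at its end, in the units of the state.
- manip.sense(): the state, without advancing time (a new reading comes with each control period).
- manip.snapshot(name): name is "side" or "top"; returns a dict with "frame" (400x640x3 uint8, red, green, blue), "depth" (400x640 float32, m along the optical axis (not along the pixel's ray), 0 where there is no reading), "camera_matrix" (3x3 intrinsics, pixels), "rvec" (rotation vector, rad) and "tvec" (3), from world to camera coordinates, as OpenCV has them. Camera axes: x right, y down, z forward; pixel columns grow to the right and rows downward; lengths in m; the calibration is good to about 2 mm. A picture is of the moment at which its call begins.
- manip.sign_off(): hands the job in, once; it reports no verdict.
The state is a dict: "t": time; "q": joint angles; "qd": joint speeds; "tau": joint torques, N m; "tcp_pos": TCP position; "tool_rot": TCP orientation; "force": force on the tool from outside, world axes, zero at the start; "ft_torque": the same for the moment, N m; "finger_gap": opening from 0.0 (shut) to 1.0 (fully open).
Only numpy, scipy, OpenCV 4.12 (cv2) and the standard library are available. Lean on these libraries where they do the work, as an engineer would, in place of code of your own. Each camera call takes 0.05 s, during which the arm holds its last target.

TASK

Screw the orange wing adjuster in the wheel's hub in, clockwise, until you feel it bottom, without forcing it further, which would overload the bearing beneath. Then back it off a quarter turn so the wheel has its running play, let go, and leave the spray can, the tape roll and the sanding block where they are.

Things in the scene. Friction and masses are not known exactly. Their poses are not given: they have to be found in the camera images.
- stand: plywood board 200 x 200 x 18 mm fixed to the bench; a model wheel is clamped flat on it (black tyre 156 mm across, top 56 mm above the bench; three red rim clamps, 48 mm high) with an aluminium hub, 54 mm across, face 60 mm above the bench, ticks every 30 degrees. Origin: centre of the board's underside, on the vertical axis of hub and screw.
- knob: the adjuster screw with its orange wing; the wing turns in place about the vertical axis and drives the spindle inside, 1 mm a turn: clockwise from above screws it in (down). Origin on the axis 40 mm above the bench, z up. Running drag about 0.06 N m; it stays where it is left. At the start it stands 0.2 to 0.6 turn short of bottoming; where it bottoms differs each time and can only be felt.
- knob_grip (a point): middle of the adjuster's orange wing, on the screw axis, 88.5 mm above the bench. The wing is a bar 46 mm long, 12 mm thick, 26 mm high, on a round neck 23 mm across; its underside is 15 mm above the hub face, its top 101.5 mm above the bench. x runs along the bar to the end with the black top, y across its 12 mm thickness, z up; turns with the screw.
- screw_tip (a point): lower end of the adjuster's spindle, on its axis, hidden inside the hub about 40 mm above the bench; travels 1 mm a turn; z up
- seat_face (a point): the seat inside the hub, hidden, on the same axis, 40 mm above the bench: the screw bottoms when its tip meets it. There the turning resistance rises steeply from the running drag; z up
- bearing: the sprung bearing in the hub below the seat, hidden, on the same axis, 34 mm above the bench. Once the screw has bottomed, turning it on presses the bearing down against a stiff spring: the resistance grows by about 0.16 N m for every 5 degrees; it springs back on release. More than about 0.5 N m (18 degrees past bottoming) overloads it. z up
- spray_can: spray can with red cap, 54 mm across, 150 mm tall, loose, about 300 g; origin under its centre. Bystander.
- tape_roll: roll of tape lying flat, 90 mm across, 25 mm high, hole 60 mm, loose; origin under its centre. Bystander.
- sanding_block: yellow sanding block 45 x 90 x 29 mm, loose, 60 g; origin under its centre. Bystander.

How it is judged:
On the way, in this order (a step that is already met when the one before it is completed fails the run):
1. the adjuster is bottomed on the seat (within about 7 degrees of turn) (z of screw_tip in the frame of seat_face below 2e-05 m), for 0.1 s.
2. the adjuster is backed off by a quarter turn, 90 degrees, give or take 22 degrees (z of screw_tip in the frame of seat_face between 0.000189 and 0.000311 m), for 0.2 s.
At the end, for the whole second after the job is handed in: The adjuster stands still, released, a quarter turn (90 degrees, give or take 22) back from where it bottomed: its tip 0.19 to 0.31 mm above the seat; the bearing has not been pushed down (by 0.05 mm or more) and the three bystanders are within 30 mm of where they were (all of step 2 and angular speed of knob below 0.05 rad/s and distance of bearing from where it was at the start of the episode below 5e-05 m and contact force between the fingers and knob below 0.1 N and distance of each of spray_can, tape_roll, sanding_block from where it was at the start of the episode below 0.03 m); the robot touches nothing.
It fails at once if the screw is overtightened: the bearing is pushed by more than 0.05 mm (about 18 degrees of turn past bottoming) (distance of bearing from where it was at the start of the episode above 5e-05 m).
It fails at once if a bystander is pushed more than 30 mm or tipped over (distance of any of spray_can, tape_roll, sanding_block from where it was at the start of the episode above 0.03 m or angle between spray_can's own z axis and vertical above 0.6 rad).
It also fails if it takes over 72 s, if anything falls off the work surface, if the arm or the gripper's body presses on something with over 40 N, if the wrist force passes 120 N, or if a joint passes its speed limit or range.

## Working session

There is one attempt and no reset: what is moved stays moved. The work goes in short steps, Python scripts to look and compute and a shell command to move; the robot and the scene stay as the last step left them, time stands still between calls to the robot, and variables do not carry over. Pictures are saved under pics/ and viewed, and the job is handed in when it is done.

```bash
ls; mkdir -p pics; python3 - <<'E'
from station import manip
import cv2,numpy as np
s=manip.sense();print(s)
for n in("top","side"):
    d=manip.snapshot(n);cv2.imwrite(f"pics/{n}0.png",d["frame"][:,:,::-1]);np.savez(f"{n}0.npz",**d);print(n,d["camera_matrix"],d["rvec"],d["tvec"])
E
```

```text
pics
{'t': 0.0, 'q': array([ 1.07054742e+00,  5.28495135e-01,  1.43394255e+00, -1.62075347e-05,
        1.18135866e+00, -1.78528149e-01]), 'qd': array([ 0.00018722, -0.00093907,  0.00127546, -0.00024547,  0.00079873,
        0.00048652]), 'tau': array([ 2.18005291e-03, -4.42355239e+01, -1.78026295e+01, -4.77979017e-05,
        8.31502606e-03, -3.99999500e-08]), 'tcp_pos': array([0.19728064, 0.59231916, 0.24730296]), 'tool_rot': array([ 0.69871429, -0.11350771,  0.11299895, -0.69724141]), 'force': array([ 0.06275702, -0.27082038,  0.94062029]), 'ft_torque': array([-0.00901049, -0.0111156 , -0.00490833]), 'finger_gap': 1.0030618383685488}
top [[410.79059269   0.         327.40408561]
 [  0.         410.79059269 198.18111587]
 [  0.           0.           1.        ]] [ 2.16337642 -2.12382583  0.18587754] [-0.01067642  0.63145781  1.0472546 ]
side [[371.2021075    0.         324.26384774]
 [  0.         371.2021075  203.06116165]
 [  0.           0.           1.        ]] [ 2.06613433 -0.03306444  0.04539444] [-0.60896872  0.09206514  0.87693173]
```

View pics/top0.png

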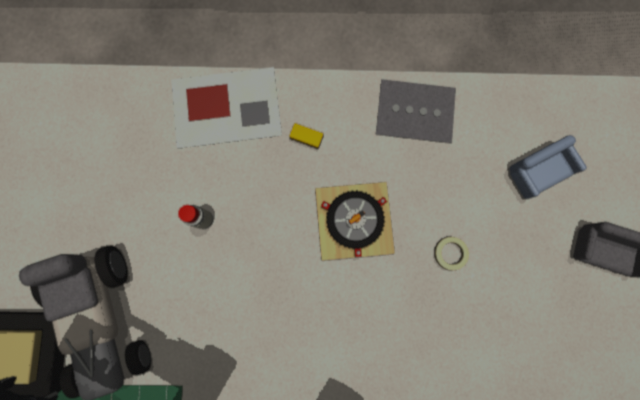

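View pics/side0.png

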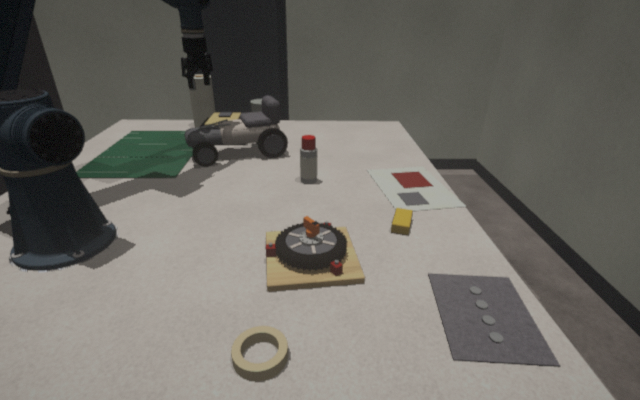

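The top view shows the wheel at about (356,219) with the orange wing on it, the can at (190,214), the tape at (452,253) and the sanding block at (307,135). Next I'll measure the wing.

```bash
cat > h.py <<'E'
import numpy as np,cv2
def world(d,uv,z):
    K=d["camera_matrix"];R=cv2.Rodrigues(d["rvec"])[0];t=np.ravel(d["tvec"])
    uv=np.atleast_2d(uv).astype(float)
    r=np.c_[uv,np.ones(len(uv))]@np.linalg.inv(K).T@R
    c=-R.T@t
    return c+r*((z-c[2])/r[:,2])[:,None]
def pts(d,m):
    v,u=np.nonzero(m&(d["depth"]>0));Z=d["depth"][v,u]
    K=d["camera_matrix"];R=cv2.Rodrigues(d["rvec"])[0];t=np.ravel(d["tvec"])
    p=(np.c_[u,v,np.ones(len(u))]@np.linalg.inv(K).T)*Z[:,None]
    return (p-t)@R
def orange(d):
    h=cv2.cvtColor(d["frame"],cv2.COLOR_RGB2HSV)
    return (h[...,0]>=6)&(h[...,0]<=16)&(h[...,1]>150)&(h[...,2]>100)
E
python3 - <<'E'
from h import *
d=dict(np.load("top0.npz"))
f=d["frame"]
big=cv2.resize(f[170:270,305:410,::-1],None,fx=7,fy=5.9,interpolation=cv2.INTER_NEAREST)
cv2.imwrite("pics/crop.png",cv2.resize(f[178:262,314:398,::-1],None,fx=7,fy=7,interpolation=cv2.INTER_CUBIC))
m=orange(d);m[:, :330]=0;m[:,390:]=0;m[:200]=0;m[240:]=0
v,u=np.nonzero(m);print(len(u),u.min(),u.max(),v.min(),v.max())
w=world(d,np.c_[u,v],.1015);c=w.mean(0);e,V=np.linalg.eigh(np.cov((w-c)[:,:2].T));print(c,e,V)
p=pts(d,m);print(p.mean(0),np.percentile(p[:,2],[5,50,95]))
# black tyre
g=np.zeros(f.shape[:2],bool);g[180:260,315:397]=1
k=g&(f.max(2)<45)
p=pts(d,k);p=p[(p[:,2]>.04)&(p[:,2]<.07)];print(len(p))
(cx,cy),r=cv2.minEnclosingCircle(p[:,:2].astype(np.float32));print("tyre",cx,cy,r)
P=pts(d,g)
q=P[(P[:,2]>.08)];print("wing",len(q),q.mean(0),q.min(0),q.max(0));e,V=np.linalg.eigh(np.cov((q-q.mean(0))[:,:2].T));print(e,V)
d2=dict(np.load("side0.npz"));m=orange(d2);v,u=np.nonzero(m);mm=(u>290)&(u<335)&(v>205)&(v<250)
cv2.imwrite("pics/crops.png",cv2.resize(d2["frame"][200:290,255:370,::-1],None,fx=6,fy=6,interpolation=cv2.INTER_CUBIC))
E
```

```text
41 349 386 200 222
[ 0.58111812 -0.08279883  0.1015    ] [2.82503924e-05 1.18484592e-03] [[-0.86012314 -0.51008644]
 [-0.51008644  0.86012314]]
[ 0.58361016 -0.08502973  0.08373087] [0.04056156 0.09784273 0.10300553]
1001
tyre 0.5777846574783325 -0.07297929376363754 0.0757620707154274
wing 91 [ 0.57613382 -0.07296685  0.10010032] [ 0.56003814 -0.09201552  0.08012404] [ 0.59275219 -0.0538702   0.10484431]
[1.40551867e-05 1.73050735e-04] [[-0.7956565  -0.60574808]
 [-0.60574808  0.7956565 ]]
```

View pics/crop.png

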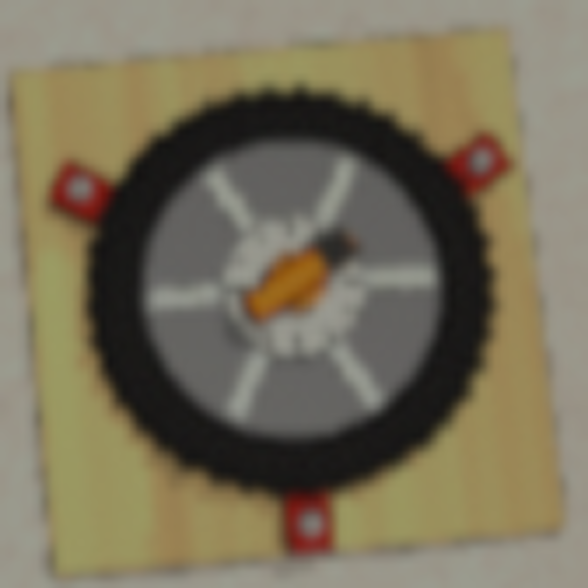

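View pics/crops.png

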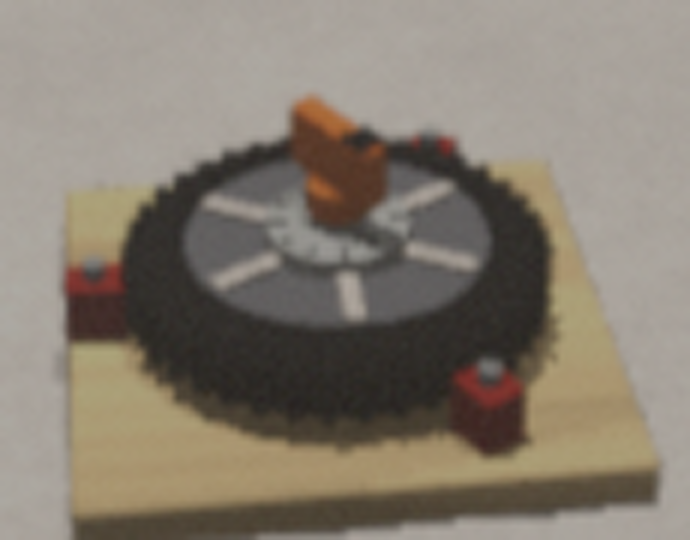

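```bash
cat >> h.py <<'E'
from scipy.spatial.transform import Rotation as Ro
E
python3 - <<'E'
from h import *
from station import manip
s=manip.sense();R=Ro.from_quat(s["tool_rot"]).as_matrix();print(R.round(3))
print("yaw of tool x",np.degrees(np.arctan2(R[1,0],R[0,0])), "z",np.degrees(np.arctan2(R[1,2],R[0,2])))
d=dict(np.load("top0.npz"));f=d["frame"].astype(int)
# subpixel wing: orange + black end; print region
for z in(.1015,):
  # crop px -> full px ; bar outline ends estimated from crop: orange end (250,308), black end (352,240)
  pass
g=np.zeros(f.shape[:2],bool);g[205:232,342:372]=1
P=pts(d,g);q=P[P[:,2]>.09]
print(len(q));r=cv2.minAreaRect((q[:,:2]*1000).astype(np.float32));print(r)
v,u=np.nonzero(g&(d["depth"]>0));a=np.c_[u,v][P[:,2]>.09]
print(a.min(0),a.max(0));w=world(d,a,.1015);print(w.mean(0),cv2.minAreaRect((w[:,:2]*1000).astype(np.float32)))
e,V=np.linalg.eigh(np.cov(w[:,:2].T));print(V,np.degrees(np.arctan2(V[1,1],V[0,1])))
hsv=cv2.cvtColor(d["frame"],cv2.COLOR_RGB2HSV)
o=g&(hsv[...,1]>120);v,u=np.nonzero(o);w=world(d,np.c_[u,v],.1015);print(len(u),w.mean(0));e,V=np.linalg.eigh(np.cov(w[:,:2].T));print(e,np.degrees(np.arctan2(V[1,1],V[0,1])))
for m in o[205:232,342:372]:print(''.join('#' if x else '.' for x in m))
ds=dict(np.load("side0.npz"));gs=np.zeros(f.shape[:2],bool);gs[212:240,298:325]=1
P=pts(ds,gs);q=P[P[:,2]>.085];print("side",len(q),q.mean(0),cv2.minAreaRect((q[:,:2]*1000).astype(np.float32)))
E
```

```text
[[ 0.949 -0.001  0.316]
 [-0.316 -0.002  0.949]
 [-0.    -1.    -0.002]]
yaw of tool x -18.43386063444967 z 71.56617364618288
86
((576.7660522460938, -73.60018157958984), (11.792468070983887, 45.060340881347656), 36.35945510864258)
[349 211] [364 223]
[ 0.57630346 -0.07298028  0.1015    ] ((576.3257446289062, -73.1494140625), (12.040037155151367, 46.00199890136719), 36.52461624145508)
[[-0.80097799 -0.5986938 ]
 [-0.5986938   0.80097799]] 126.77640512720518
70 [ 0.57333124 -0.06890746  0.1015    ]
[1.83148856e-05 7.54569781e-05] 124.91355989651487
..............................
..............................
..............................
..............................
..............................
..............................
..............................
..............................
..............................
..............####............
............#######...........
...........########...........
..........#########...........
..........########............
........##########............
.......##########.............
.......#########..............
........####..................
.........#....................
..............................
..............................
..............................
..............................
..............................
..............................
..............................
..............................
side 147 [ 0.57716988 -0.07906121  0.09489813] ((575.8626098632812, -73.97720336914062), (12.434959411621094, 46.71464538574219), 36.45018768310547)
```

```bash
python3 - <<'E'
from h import *
d=dict(np.load("top0.npz"))
P=pts(d,np.ones((400,640),bool));q=P[(P[:,2]>.06)&(P[:,0]>.1)&(P[:,0]<.8)&(P[:,1]<.85)&(P[:,1]>-.4)]
for x in np.arange(.1,.8,.1):
  print(round(x,1),[ (round(y,1),round(float(q[m][:,2].max()),2)) for y in np.arange(-.4,.85,.1) if (m:=(abs(q[:,0]-x-.05)<.05)&(abs(q[:,1]-y-.05)<.05)).sum()>2])
a=np.array([.1973,.5923,.2473]);R=Ro.from_quat([0.69871429,-0.11350771,0.11299895,-0.69724141]).as_matrix()
print(R.T@(np.array([.5765,-.0735,.25])-a)*100)
print(R.T@(np.array([.5765,-.0735,.15])-a)*100)
E
```

```text
0.1 [(np.float64(0.4), 0.1), (np.float64(0.5), 0.31), (np.float64(0.6), 0.09), (np.float64(0.7), 0.08)]
0.2 [(np.float64(0.4), 0.09), (np.float64(0.5), 0.38), (np.float64(0.6), 0.32), (np.float64(0.7), 0.08)]
0.3 [(np.float64(0.5), 0.14), (np.float64(0.6), 0.19), (np.float64(0.7), 0.11)]
0.4 [(np.float64(0.5), 0.2), (np.float64(0.6), 0.2)]
0.5 [(np.float64(-0.1), 0.1), (np.float64(0.3), 0.15)]
0.6 [(np.float64(-0.1), 0.06)]
0.7 []
[ 57.02659002  -0.18036016 -51.17451711]
[ 57.03035591   9.81961556 -51.15280398]
```

```bash
python3 -m handwheel '[2.85,-0.1,-2.55,0,0.03,0,8.5, 5.7,-0.2,-5.1,0,0.06,0,8.5, 8.55,-0.3,-7.65,0,0.09,0,8.5, 11.4,-0.3,-10.2,0,0.12,0,8.5, 14.25,-0.3,-12.75,0,0.15,0,8.5, 17.1,-0.3,-15.3,0,0.18,0,8.5, 19.95,-0.3,-17.85,0,0.21,0,8.5, 22.8,-0.3,-20.4,0,0.24,0,8.5, 25.65,-0.3,-22.95,0,0.27,0,8.5, 28.5,-0.3,-25.5,0,0.3,0,8.5]' 30
cat > tgt.py <<'E'
import sys
from h import *
from station import manip
def go(p,yawz):
    s=manip.sense();R=Ro.from_quat(s["tool_rot"])
    y=np.radians(yawz);z=np.array([np.cos(y),np.sin(y),0]);yy=np.array([0,0,-1.]);T=Ro.from_matrix(np.c_[np.cross(yy,z),yy,z])
    print("shift cm",(R.inv().apply(np.array(p)-s["tcp_pos"])*100).round(3),"rv",(R.inv()*T).as_rotvec().round(4))
    print("q",s["q"].round(3),"tcp",s["tcp_pos"].round(4),"F",s["force"].round(2),"M",s["ft_torque"].round(3),"gap",round(s["finger_gap"],3),"t",s["t"])
go([float(x) for x in sys.argv[1:4]],float(sys.argv[4]))
E
python3 tgt.py .5765 -.0735 .25 36.6
```

```text
t: 0.93
tcp_pos: [0.3876, 0.2591, 0.2512]
tool_rot: [0.673, -0.217, 0.217, -0.673]
force: [1.4, -0.6, 0.5]
finger_gap: 0.999
shift cm [ 34.747   0.112 -15.991] rv [ 4.00e-04  3.09e-01 -2.00e-04]
q [ 0.349  0.311  1.814  0.     1.017 -0.599] tcp [0.3876 0.2591 0.2512] F [ 1.37 -0.62  0.5 ] M [0.025 0.024 0.   ] gap 0.999 t 0.9333
```

```bash
python3 -m handwheel '[3.9,0.1,-1.8,0,0.035,0,8.5, 7.7,0.1,-3.55,0,0.07,0,8.5, 11.6,0.1,-5.33,0,0.105,0,8.5, 15.5,0.1,-7.1,0,0.14,0,8.5, 19.3,0.1,-8.9,0,0.175,0,8.5, 23.2,0.1,-10.65,0,0.21,0,8.5, 27,0.1,-12.4,0,0.245,0,8.5, 30.9,0.1,-14.2,0,0.28,0,8.5, 34.7,0.1,-16,0,0.309,0,8.5, 34.7,0.1,-16,0,0.309,0,8.5]' 30
python3 -m handwheel '[0,0,0,0,0,0,8.5, 0,0,0,0,0,0,8.5]'
python3 tgt.py .5765 -.0735 .15 36.6
```

```text
t: 1.77
tcp_pos: [0.58, -0.0779, 0.2502]
tool_rot: [0.631, -0.317, 0.321, -0.63]
force: [0.4, 0.3, -0.0]
finger_gap: 0.998
t: 1.93
tcp_pos: [0.5753, -0.0711, 0.2495]
tool_rot: [-0.632, 0.319, -0.317, 0.632]
force: [-0.6, 0.4, -0.2]
finger_gap: 0.998
shift cm [ 0.293  9.95  -0.036] rv [ 0.0011  0.0003 -0.0026]
q [-3.160e-01  4.660e-01  1.546e+00  1.000e-03  1.133e+00 -9.550e-01] tcp [ 0.5753 -0.0711  0.2495] F [-0.59  0.41 -0.2 ] M [ 0.026 -0.     0.004] gap 0.998 t 1.9333
```

```bash
python3 -m handwheel '[0,4,0,0,0,0,6, 0,8,0,0,0,0,6, 0,11.5,0,0,0,0,6, 0,11.5,0,0,0,0,6, 0,11.5,0,0,0,0,6, 0,11.5,0,0,0,0,6]'
python3 tgt.py .5765 -.0735 .098 36.6
python3 - <<'E'
from station import manip
import cv2
for n,c in(("side",(120,300,220,420)),("top",(150,280,280,420))):
    d=manip.snapshot(n);cv2.imwrite(f"pics/{n}1.png",cv2.resize(d["frame"][c[0]:c[1],c[2]:c[3],::-1],None,fx=3,fy=3,interpolation=cv2.INTER_CUBIC))
E
```

```text
t: 2.43
tcp_pos: [0.5768, -0.0703, 0.137]
tool_rot: [-0.632, 0.316, -0.317, 0.632]
force: [0.2, -1.0, 0.2]
finger_gap: 0.702
shift cm [ 0.227  3.897 -0.221] rv [-0.0012  0.0029  0.0015]
q [-0.314  0.617  1.643  0.     0.88  -0.955] tcp [ 0.5768 -0.0703  0.137 ] F [ 0.17 -0.98  0.23] M [-0.007  0.005  0.021] gap 0.702 t 2.4333
```

View pics/side1.png

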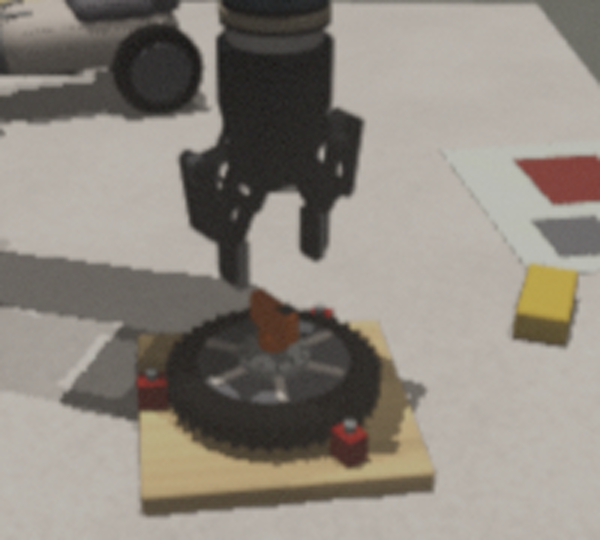

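The gripper is over the wing, which sits between the fingers at about (273,318) in the crop. I'll correct 2–3 mm and go down.

```bash
python3 -m handwheel '[0.23,0,-0.22,0,0,0,6, 0.23,2,-0.22,0,0,0,5, 0.23,3.9,-0.22,0,0,0,4, 0.23,3.9,-0.22,0,0,0,4, 0.23,3.9,-0.22,0,0,0,4, 0.23,3.9,-0.22,0,0,0,4]'
python3 tgt.py .5765 -.0735 .098 36.6
```

```text
t: 3.03
tcp_pos: [0.5767, -0.0749, 0.0977]
tool_rot: [-0.632, 0.317, -0.318, 0.632]
force: [-1.0, 0.1, 0.5]
finger_gap: 0.466
shift cm [-0.122 -0.028  0.068] rv [-0.0014  0.0011  0.002 ]
q [-0.321  0.678  1.664 -0.     0.797 -0.961] tcp [ 0.5767 -0.0749  0.0977] F [-0.99  0.1   0.55] M [ 0.015 -0.063 -0.013] gap 0.466 t 3.0333
```

```bash
python3 -m handwheel '[-0.05,0,0.03,0,0,0,4, -0.05,0,0.03,0,0,0,4, -0.05,0,0.03,0,0,0,4]'
python3 tgt.py .5765 -.0735 .098 36.6
python3 -m handwheel '[0,0,0,0,0,0,2, 0,0,0,0,0,0,0.5, 0,0,0,0,0,0,0.5, 0,0,0,0,0,0,0.5, 0,0,0,0,0,0,0.5, 0,0,0,0,0,0,0.5]' 25
python3 tgt.py .5765 -.0735 .098 36.6
```

```text
t: 3.28
tcp_pos: [0.5763, -0.074, 0.0972]
tool_rot: [-0.632, 0.317, -0.318, 0.632]
force: [-0.1, 0.1, -0.9]
finger_gap: 0.469
shift cm [-0.027 -0.076  0.05 ] rv [-0.001   0.0013  0.0014]
q [-0.32   0.678  1.665  0.     0.797 -0.96 ] tcp [ 0.5763 -0.074   0.0972] F [-0.05  0.12 -0.85] M [ 0.    -0.004 -0.042] gap 0.469 t 3.2833
t: 3.78
tcp_pos: [0.5766, -0.0735, 0.0967]
tool_rot: [-0.631, 0.317, -0.318, 0.632]
force: [2.6, 4.3, 3.1]
finger_gap: 0.135
shift cm [ 0.    -0.128 -0.007] rv [-0.0017  0.0009  0.0007]
q [-3.190e-01  6.790e-01  1.665e+00  1.000e-03  7.960e-01 -9.600e-01] tcp [ 0.5766 -0.0735  0.0967] F [2.6  4.35 3.13] M [ 0.69  -0.367 -0.028] gap 0.135 t 3.7833
```

```bash
python3 -m handwheel '[0,0,0,0,0.05,0,0.5, 0,0,0,0,0.1,0,0.5, 0,0,0,0,0.2,0,0.5, 0,0,0,0,0.3,0,0.5, 0,0,0,0,0.4,0,0.5, 0,0,0,0,0.5,0,0.5]'
python3 tgt.py .5765 -.0735 .098 36.6
python3 -m handwheel '[0,0,0,0,0,0,0.5]'
python3 tgt.py .5765 -.0735 .098 36.6
```

```text
t: 4.28
tcp_pos: [0.576, -0.0736, 0.0967]
tool_rot: [-0.533, 0.465, -0.465, 0.533]
force: [1.4, 3.4, 4.5]
finger_gap: 0.134
shift cm [-0.006 -0.128  0.051] rv [-5.000e-04 -5.031e-01  1.000e-04]
q [-0.32   0.679  1.665  0.     0.797 -0.455] tcp [ 0.576  -0.0736  0.0967] F [1.44 3.36 4.51] M [ 0.545 -0.13   0.078] gap 0.134 t 4.2833
t: 4.37
tcp_pos: [0.576, -0.0736, 0.0967]
tool_rot: [-0.533, 0.464, -0.464, 0.534]
force: [2.2, 3.3, 3.7]
finger_gap: 0.132
shift cm [-0.006 -0.128  0.052] rv [-6.000e-04 -5.002e-01  1.000e-04]
q [-0.32   0.679  1.665  0.     0.797 -0.459] tcp [ 0.576  -0.0736  0.0967] F [2.17 3.31 3.71] M [ 0.584 -0.091 -0.043] gap 0.132 t 4.3667
```

```bash
cat > m.py <<'E'
from h import *
from station import manip
s=manip.sense();R=Ro.from_quat(s["tool_rot"]).as_matrix()
print("yaw",round(np.degrees(np.arctan2(R[1,2],R[0,2])),2),"tcp",s["tcp_pos"].round(4),"F",s["force"].round(1),"Mz",s["ft_torque"][2].round(3),"tau6",s["tau"][5].round(3),"q6",s["q"][5].round(3),"gap",round(s["finger_gap"],3))
E
python3 -m handwheel '[0,0,0,0,0.1,0,0.5, 0,0,0,0,0.2,0,0.5, 0,0,0,0,0.3,0,0.5, 0,0,0,0,0.4,0,0.5, 0,0,0,0,0.45,0,0.5]'; python3 m.py
python3 -m handwheel '[0,0,0,0,0.04,0,0.5]'; python3 m.py
python3 -m handwheel '[0,0,0,0,0.04,0,0.5]'; python3 m.py
python3 -m handwheel '[0,0,0,0,0,0,0.5]'; python3 m.py
python3 -m handwheel '[0,0,0,0,0,0,0.5]'; python3 m.py
```

```text
t: 4.78
tcp_pos: [0.5754, -0.0736, 0.0967]
tool_rot: [-0.417, 0.572, -0.571, 0.416]
force: [0.4, 3.6, 5.7]
finger_gap: 0.13
yaw -17.82 tcp [ 0.5754 -0.0736  0.0967] F [0.4 3.6 5.7] Mz 0.105 tau6 -0.07 q6 -0.009 gap 0.13
t: 4.87
tcp_pos: [0.5754, -0.0735, 0.0967]
tool_rot: [-0.406, 0.58, -0.579, 0.405]
force: [0.8, 3.7, 5.7]
finger_gap: 0.134
yaw -20.01 tcp [ 0.5754 -0.0735  0.0967] F [0.8 3.7 5.7] Mz 0.083 tau6 -0.172 q6 0.029 gap 0.134
t: 4.95
tcp_pos: [0.5754, -0.0735, 0.0967]
tool_rot: [-0.394, 0.587, -0.587, 0.394]
force: [-0.2, 3.7, 5.5]
finger_gap: 0.135
yaw -22.28 tcp [ 0.5754 -0.0735  0.0967] F [-0.2  3.7  5.5] Mz 0.043 tau6 -0.239 q6 0.069 gap 0.135
t: 5.03
tcp_pos: [0.5754, -0.0735, 0.0967]
tool_rot: [-0.394, 0.587, -0.587, 0.394]
force: [0.1, 4.5, 6.1]
finger_gap: 0.137
yaw -22.24 tcp [ 0.5754 -0.0735  0.0967] F [0.1 4.5 6.1] Mz 0.102 tau6 0.261 q6 0.068 gap 0.137
t: 5.12
tcp_pos: [0.5754, -0.0735, 0.0967]
tool_rot: [-0.395, 0.587, -0.586, 0.394]
force: [0.5, 4.5, 6.0]
finger_gap: 0.132
yaw -22.17 tcp [ 0.5754 -0.0735  0.0967] F [0.5 4.5 6. ] Mz 0.045 tau6 0.076 q6 0.067 gap 0.132
```

```bash
for i in 1; do python3 -m handwheel '[0,0,0,0,0.05,0,0.5]' >/dev/null; python3 m.py
python3 -m handwheel '[0,0,0,0,0.05,0,0.5]'>/dev/null; python3 m.py
python3 -m handwheel '[0,0,0,0,0.05,0,0.5]'>/dev/null; python3 m.py;done
```

```text
yaw -25.08 tcp [ 0.5753 -0.0735  0.0967] F [0.2 2.5 6.3] Mz 0.082 tau6 -0.573 q6 0.118 gap 0.133
yaw -28.03 tcp [ 0.5752 -0.0735  0.0967] F [0.6 3.8 6. ] Mz 0.073 tau6 -0.344 q6 0.169 gap 0.129
yaw -30.9 tcp [ 0.5752 -0.0734  0.0967] F [0.5 4.2 5.9] Mz 0.113 tau6 -0.322 q6 0.219 gap 0.132
```

```bash
python3 -m handwheel '[0,0,0,0,0,0,0.5]' >/dev/null; python3 m.py
```

```text
yaw -30.86 tcp [ 0.5752 -0.0734  0.0967] F [0.4 4.6 5.5] Mz 0.07 tau6 0.312 q6 0.219 gap 0.132
```

```bash
python3 -m handwheel '[0,0,0,0,0.05,0,0.5]' >/dev/null; python3 m.py
python3 -m handwheel '[0,0,0,0,0.05,0,0.5]'>/dev/null; python3 m.py
python3 -m handwheel '[0,0,0,0,0.05,0,0.5, 0,0,0,0,0.05,0,0.5]'>/dev/null; python3 m.py
```

```text
yaw -33.68 tcp [ 0.5751 -0.0734  0.0967] F [-0.3  4.6  6.6] Mz 0.078 tau6 -0.55 q6 0.268 gap 0.136
yaw -36.63 tcp [ 0.5751 -0.0733  0.0967] F [-0.5  4.2  6.5] Mz 0.084 tau6 -0.342 q6 0.319 gap 0.13
yaw -39.46 tcp [ 0.575  -0.0733  0.0967] F [-0.1  4.8  6.1] Mz 0.061 tau6 0.313 q6 0.369 gap 0.136
```

```bash
python3 -m handwheel '[0,0,0,0,0.05,0,0.5]' >/dev/null; python3 m.py
python3 -m handwheel '[0,0,0,0,0.05,0,0.5]'>/dev/null; python3 m.py
python3 -m handwheel '[0,0,0,0,0.05,0,0.5, 0,0,0,0,0.05,0,0.5]'>/dev/null; python3 m.py
```

```text
yaw -42.27 tcp [ 0.575  -0.0733  0.0967] F [-1.1  3.8  6.6] Mz 0.1 tau6 -0.549 q6 0.418 gap 0.138
yaw -45.23 tcp [ 0.575  -0.0732  0.0967] F [-0.5  4.6  5.8] Mz 0.132 tau6 -0.34 q6 0.469 gap 0.136
yaw -48.06 tcp [ 0.5749 -0.0732  0.0967] F [-0.6  4.8  6.3] Mz 0.086 tau6 0.314 q6 0.519 gap 0.129
```

```bash
python3 -m handwheel '[0,0,0,0,0.05,0,0.5]' >/dev/null; python3 m.py
python3 -m handwheel '[0,0,0,0,0.05,0,0.5]'>/dev/null; python3 m.py
python3 -m handwheel '[0,0,0,0,0.05,0,0.5, 0,0,0,0,0.05,0,0.5]'>/dev/null; python3 m.py
```

```text
yaw -50.87 tcp [ 0.5749 -0.0731  0.0967] F [-0.5  5.3  7.3] Mz 0.103 tau6 -0.548 q6 0.568 gap 0.137
yaw -53.81 tcp [ 0.5748 -0.0731  0.0967] F [-0.2  4.4  6.4] Mz 0.18 tau6 -0.264 q6 0.619 gap 0.135
yaw -56.61 tcp [ 0.5748 -0.073   0.0967] F [-0.7  5.6  6.5] Mz 0.185 tau6 0.465 q6 0.668 gap 0.131
```

```bash
python3 -m handwheel '[0,0,0,0,0,0,0.5]' >/dev/null; python3 m.py
python3 -m handwheel '[0,0,0,0,0.03,0,0.5]'>/dev/null; python3 m.py
python3 -m handwheel '[0,0,0,0,0,0,0.5]'>/dev/null; python3 m.py
```

```text
yaw -56.52 tcp [ 0.5748 -0.073   0.0967] F [-1.   4.6  7.4] Mz 0.227 tau6 0.233 q6 0.666 gap 0.134
yaw -58.25 tcp [ 0.5748 -0.073   0.0967] F [-0.5  5.6  6.3] Mz 0.314 tau6 -0.108 q6 0.697 gap 0.136
yaw -58.27 tcp [ 0.5748 -0.073   0.0967] F [-1.   5.2  6.5] Mz 0.248 tau6 0.401 q6 0.697 gap 0.136
```

Torque has climbed steadily from about 0.08 to 0.27 N m, so the screw bottomed at a tool yaw of about -52.4°. I'll back off to about +38°.

```bash
python3 -m handwheel '[0,0,0,0,-0.1,0,0.5, 0,0,0,0,-0.2,0,0.5, 0,0,0,0,-0.3,0,0.5, 0,0,0,0,-0.4,0,0.5, 0,0,0,0,-0.5,0,0.5, 0,0,0,0,-0.6,0,0.5, 0,0,0,0,-0.7,0,0.5, 0,0,0,0,-0.8,0,0.5, 0,0,0,0,-0.9,0,0.5, 0,0,0,0,-1.0,0,0.5]' >/dev/null; python3 m.py
python3 -m handwheel '[0,0,0,0,-0.1,0,0.5, 0,0,0,0,-0.2,0,0.5, 0,0,0,0,-0.3,0,0.5, 0,0,0,0,-0.4,0,0.5, 0,0,0,0,-0.5,0,0.5, 0,0,0,0,-0.6,0,0.5, 0,0,0,0,-0.68,0,0.5, 0,0,0,0,-0.68,0,0.5, 0,0,0,0,-0.68,0,0.5, 0,0,0,0,-0.68,0,0.5]' >/dev/null; python3 m.py
```

```text
yaw -0.73 tcp [ 0.5758 -0.0736  0.0967] F [1.5 3.  3.7] Mz -0.122 tau6 0.705 q6 -0.308 gap 0.134
yaw 37.94 tcp [ 0.5766 -0.0734  0.0967] F [2.7 4.8 3.5] Mz -0.06 tau6 -0.061 q6 -0.983 gap 0.135
```

Backed off to a yaw of 37.9°. Now I'll release, rise and check.

```bash
python3 -m handwheel '[0,0,0,0,0,0,4, 0,0,0,0,0,0,5, 0,0,0,0,0,0,5, 0,0,0,0,0,0,5, 0,0,0,0,0,0,5, 0,0,0,0,0,0,5]'; python3 m.py
python3 -m handwheel '[0,-1,0,0,0,0,5, 0,-2.5,0,0,0,0,5, 0,-5,0,0,0,0,5, 0,-8,0,0,0,0,5, 0,-11,0,0,0,0,5, 0,-14,0,0,0,0,5, 0,-14,0,0,0,0,5, 0,-14,0,0,0,0,5]'; python3 m.py
python3 - <<'E'
from h import *
from station import manip
for n,c,g0 in(("side",(120,300,220,420),(212,240,298,325)),("top",(150,280,280,420),(205,232,342,372))):
    d=manip.snapshot(n);cv2.imwrite(f"pics/{n}2.png",cv2.resize(d["frame"][c[0]:c[1],c[2]:c[3],::-1],None,fx=3,fy=3,interpolation=cv2.INTER_CUBIC))
    g=np.zeros(d["depth"].shape,bool);g[g0[0]:g0[1],g0[2]:g0[3]]=1
    P=pts(d,g);q=P[(P[:,2]>.085)&(P[:,2]<.11)]
    if len(q)>10:print(n,len(q),cv2.minAreaRect((q[:,:2]*1000).astype(np.float32)))
E
```

```text
t: 8.87
tcp_pos: [0.5755, -0.0741, 0.0961]
tool_rot: [0.635, -0.311, 0.311, -0.635]
force: [0.2, 0.8, -0.5]
finger_gap: 0.585
yaw 37.83 tcp [ 0.5755 -0.0741  0.0961] F [ 0.2  0.8 -0.5] Mz -0.021 tau6 -0.002 q6 -0.98 gap 0.585
t: 9.53
tcp_pos: [0.5769, -0.0743, 0.2393]
tool_rot: [-0.635, 0.309, -0.313, 0.635]
force: [0.4, 0.5, -0.2]
finger_gap: 0.586
yaw 37.83 tcp [ 0.5769 -0.0743  0.2393] F [ 0.4  0.5 -0.2] Mz -0.021 tau6 -0.0 q6 -0.98 gap 0.586
side 146 ((576.2432250976562, -74.53858947753906), (13.85859489440918, 46.93395233154297), 38.13663101196289)
top 45 ((570.1817626953125, -64.65831756591797), (11.870132446289062, 23.049152374267578), 36.96928405761719)
```

View pics/side2.png

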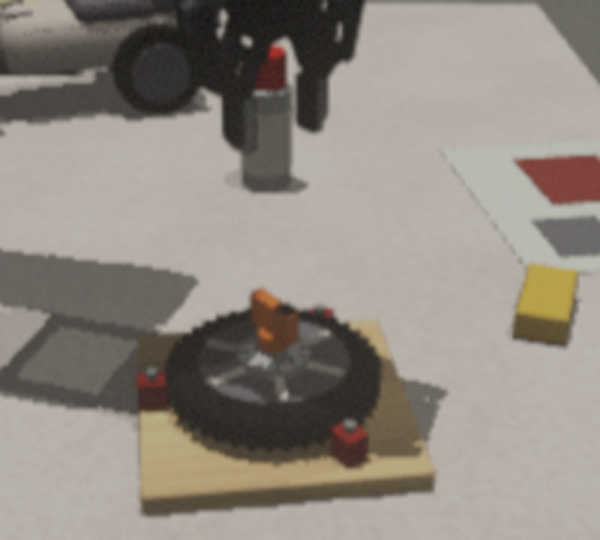

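The wing is free at about (273,318) in the crop. The camera puts its yaw at about 38°, matching the tool, and the can and block haven't moved. Handing in.

```bash
python3 -m handwheel '[0,0,0,0,0,0,5, 0,0,0,0,0,0,5]'; python3 -c "
from station import manip
print(manip.sign_off())"
```

```text
t: 9.8
tcp_pos: [0.5748, -0.0737, 0.2349]
tool_rot: [0.635, -0.312, 0.31, -0.635]
force: [-0.0, 0.3, 0.5]
finger_gap: 0.589
the job is handed in; nothing more can be done
None
```

I screwed the adjuster in until I felt it bottom, backed it off about a quarter turn, released it and handed the job in at about 9.8 s. No verdict is reported.

- **Bottoming:** The wing turned about 95° clockwise in all. The torque rose from about 0.08 N m running to 0.25–0.31 N m. I put the bottoming point at a tool yaw of about -52.4°, so the screw went about 6° past it, against the 18° limit.
- **Back-off:** I turned back to a tool yaw of +37.9°, about 90° from that point. The bottoming estimate could be a few degrees out because the torque readings vary by about ±0.03 N m; the tolerance is 22°.
- **Last checks:** After release, the side camera put the wing at about 38°, agreeing with the tool. The top view's wing measurement was partial because the arm was in the way; it gave about 37°. Wrist force was near zero with the gripper about 14 cm above the wing. In the final side view the spray can and sanding block looked undisturbed. The tape roll was outside the pictures I checked at the end, but the arm never went near it.

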